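Close and pin a slat glue-up jig and hold it pressed

TASK

Lay the loose dark slat flat and crosswise, centred, on the two pale slats in the glue-up jig and let go of it, then swing the metal lid shut on it. Take the red-handled pin from its holder and push it down through the hole in the lid into the block below until its collar sits on the lid. Finish without letting go: keep gripping the pin and pressing it down firmly (about 10 N) so that the lid stays squeezed on the slats, and leave the glue bottle, the gouge and the bowl where they are.

Things in the scene. Friction and masses are not known exactly. Their poses are not given: they have to be found in the camera images.
- jig: Fixed grey-painted jig base, 160 (its x) x 200 (its y) x 15 mm high, turned by its yaw; origin at the centre of its underside on the bench, z up. The lid hinge runs along its x at y = +90 mm. A dark wooden pin block (56 x 36 mm, top 45 mm above the bench) stands at y = -75 mm. Two pale lower slats lie between low ribs on the bed. The lid is carried by this body.
- stack_seat (a point): Where the centre of the underside of the dark slat belongs: midway over the two lower slats, on the level of their tops, 31 mm above the bench (jig frame 0, +12, 31 mm). Axes as the jig's. The slat must lie with its length along the jig's y; free space for it along y is 142 mm at this height (from the pin block at y = -57 mm to the hinge rail at y = +85 mm).
- block_hole (a point): Centre of the mouth (upper face) of the 15 mm round hole in the pin block, jig frame (0, -75, 45) mm; vertical, 30 mm deep (closed by the bed below). Axes as the jig's.
- lid (a joint): Angle of the aluminium lid in rad: 0 = shut, level, underside resting on the dark slat when that is in place (its stop is at -0.012, so without the slat it shuts too); grows as the free edge lifts, 1.57 = upright, limit 1.8. It starts open near upright. Stiff hinge (friction about 0.4 N m): it stays where it is left and takes about 3 N at the free end to move.
- lid_hinge (a point): Point on the hinge axis, at mid-width of the lid, 47 mm above the bench, in the plane of the lid's underside; axes turn with the lid. With the lid shut they are parallel to the jig's; the lid plate is 70 mm wide (x), 10 mm thick (z 0 to 10 mm) and reaches from y = -6 to y = -190 mm. Its outer face is z = +10 mm: upper when shut, looking to the jig's +y side when upright.
- lid_hole (a point): Centre of the 15 mm round through hole of the lid, on the lid's outer (upper) face, 165 mm from the hinge axis, axes as the lid's. With the lid shut it lies 12 mm straight above point block_hole.
- slat: Loose dark wooden slat, 110 (x) x 30 (y) x 16 mm thick (z), about 40 g, flat on the bench at the start; origin at the centre of its underside.
- lower_a: Loose pale slat in the jig, 150 x 30 x 16 mm, its length along the jig's x, at jig y = +45 mm; origin at the centre of its underside, 15 mm above the bench. Stays there.
- lower_b: The other pale slat in the jig, same size, at jig y = -21 mm. There is a 36 mm gap between the two. Stays there.
- holder: Fixed blue pin holder block, 60 x 60 x 48 mm high, origin at the centre of its underside; a vertical 15 mm hole, 35 mm deep, in its middle.
- pin: Loose pin, upright in the holder at the start, origin at the centre of its foot, z along it upwards, about 0.1 kg. From the foot: steel shaft 12 mm diameter, 36 mm long with a 3 mm chamfered end; steel collar 30 mm diameter, 6 mm thick (36 to 42 mm); round red handle 20 mm diameter, 36 mm tall (42 to 78 mm). At the start its foot is 13 mm above the bench. When the collar sits on the shut lid the foot is 21 mm above the bench.
- pin_collar (a point): Centre of the underside of the pin's collar, 36 mm above its foot.
- glue: Bystander: white glue bottle, 56 mm diameter, 150 mm tall, standing; origin at the centre of its underside. Leave it alone.
- gouge: Bystander: turning gouge lying on the bench, 290 mm long along its x (handle at -x, 28 mm thick). Leave it alone.
- bowl: Bystander: small turned wooden bowl, 110 mm diameter, 45 mm tall. Leave it alone.

How it is judged (in metres and radians):
On the way, in this order (a step that is already met when the one before it is completed fails the run):
1. the dark slat lies flat and crosswise on the two lower slats, let go (horizontal distance between slat and stack_seat below 0.015 m and z of slat in the frame of jig between 0.027 and 0.035 m and angle between the x axis of slat and the y axis of jig, either way round below 0.15 rad and angle between slat's own z axis and vertical below 0.08 rad and contact force between slat and the fingers below 0.1 N), for 0.2 s.
2. the lid is shut on the slat (horizontal distance between slat and stack_seat below 0.015 m and z of slat in the frame of jig between 0.027 and 0.035 m and angle between the x axis of slat and the y axis of jig, either way round below 0.15 rad and angle between slat's own z axis and vertical below 0.08 rad and value of joint lid below 0.06 rad), for 0.2 s.
3. the pin is through the lid and in the block, its collar on the lid (horizontal distance between slat and stack_seat below 0.015 m and z of slat in the frame of jig between 0.027 and 0.035 m and angle between the x axis of slat and the y axis of jig, either way round below 0.15 rad and angle between slat's own z axis and vertical below 0.08 rad and value of joint lid below 0.025 rad and horizontal distance between pin and block_hole below 0.006 m and z of pin_collar in the frame of lid_hole below 0.003 m and z of pin in the frame of jig below 0.025 m and angle between the z axis of pin and the z axis of jig, either way round below 0.15 rad), for 0.2 s.
At the end, for the whole second after the job is handed in: Dark slat crosswise (0.15 rad) and within 15 mm of centre on the lower slats, these within 20 mm of their start; lid under 0.025 rad; pin within 6 mm of the hole axis, collar within 3 mm of the lid; fingers grip the pin (over 2 N); pin on lid and lid on slat press with over 4 N (all of step 3 and distance of each of lower_a, lower_b from where it was at the start of the episode below 0.02 m and contact force between each of pin, slat and jig above 4 N and contact force between pin and the fingers above 2 N); the arm keeps its last pose, push and grip.
It fails at once if the glue is pushed away or knocked over (distance of glue from where it was at the start of the episode above 0.03 m or angle between glue's own z axis and vertical above 0.5 rad).
It fails at once if the gouge is pushed away or knocked over (distance of gouge from where it was at the start of the episode above 0.03 m or angle between gouge's own z axis and vertical above 0.5 rad).
It fails at once if the bowl is pushed away or knocked over (distance of bowl from where it was at the start of the episode above 0.03 m or angle between bowl's own z axis and vertical above 0.5 rad).
It also fails if it takes over 69 s, if anything falls off the work surface, if the arm or the gripper's body presses on something with over 40 N, if the wrist force passes 120 N, or if a joint passes its speed limit or range.

ROBOT

A 7-joint arm with a two-finger parallel gripper is mounted at the origin on the work surface. World frame = base frame: x ahead of the robot, y to its left, z up, the work surface at z = 0. Lengths are in mm, angles in rad, forces in N, time in s.
With the tool pointing down it reaches from about 400 to 900 mm from the base axis. Payload 5.5 kg.
Tool frame: the origin (TCP) lies midway between the tips of the shut fingers; the grasp point (between the pads) lies 19 mm behind it; z points along the fingers, x is the direction in which the jaws open and shut, and the axes are right-handed (so a half turn about z gives the same grasp; the last joint's range is limited). The gripper opens to 85 mm and grips with 20 to 120 N. Pads are 22 mm wide; open, the fingers measure 114 mm over their backs; the gripper's body (76 mm by 85 mm) begins 54 mm behind the grasp point. The pads swing forward as they close: fully open they stand 13 mm farther back than shut.
Start: joints at [1.494, 0.501, -0.427, 1.55, 0.221, 1.138, -0.21], TCP at [216.677, -612.822, 231.31] pointing down, gripper open.
Joint ranges: [-2.88, 2.88], [-0.31, 2.03], [-1.54, 1.56], [0.2, 2.42], [-1.41, 4.55], [0.19, 2.02], [-2.57, 2.57]. Speed limits (rad/s): [2.57, 2.57, 3.14, 3.14, 3.14, 3.14, 3.14].

INTERFACE

Orientations are given as a unit quaternion [w, x, y, z].
In Python, from workcell import bot gives the robot as it stands. The module is installed in compiled form; this text tells all that it offers.
- The arm moves only by the tool send_rows, never from a script. Its argument "deltas" is a list of rows, each a list of 4 numbers: the shift along the tool's x, y, z normalised to -1 to 1, where 1 is 250 mm, then the turn about the tool's z normalised to -1 to 1, where 1 is 0.12 rad. In form: [[x, y, z, roll], ...]. A call has 1 to 10 rows; each row shifts and turns the commanded pose from where the row before left it, along the tool's axes as they then stand; what a row does not reach is not made up. A row lasts 1/8 s, in which the tool goes at most 62.5 mm and 10.7 degrees, less where a joint would pass 70% of its speed; a pose out of reach is approached as far as the arm can. A call with a number of a shift or a turn outside -1 to 1 is refused whole. A call with a gripper value outside its range is refused whole. "fingers" is the closure, from -1 (fully open) to 1 (shut), set as the call begins (left out, the last holds). The fingers move at their own pace and stop on an object; "newtons" is the grip in N (left out, the last holds). Time passes only in rows, so rows that do not move let the fingers close. It gives the time, the measured TCP pose, the force and the opening at its end, in the units of the state.
- bot.get_obs(): the state, without advancing time (a new reading comes with each control period).
- bot.get_image(name): name is "side" or "top"; returns a dict with "frame" (420x560x3 uint8, red, green, blue), "camera_matrix" (3x3 intrinsics, pixels), "k1" (the pictures are not rectified: a ray, as slopes to the right and down, at radius r is drawn at 1 + k1 r^2 times it, then the intrinsics apply), "position" and "orientation" of the camera in the world. Camera axes: x right, y down, z forward; pixel columns grow to the right and rows downward; lengths in mm; the calibration is good to about 2 mm. A picture is of the moment at which its call begins. There is no depth.
- bot.job_done(): hands the job in, once; it reports no verdict.
The state is a dict: "time": time; "joint_pos": joint angles; "joint_velocities": joint speeds; "effort": joint torques, N m; "position": TCP position; "tcp_rot": TCP orientation; "contact_force": force on the tool from outside, world axes, zero at the start; "moment": the same for the moment, N m; "width": finger opening in mm.
Only numpy, scipy, OpenCV 4.12 (cv2) and the standard library are available. Lean on these libraries where they do the work, as an engineer would, in place of code of your own. Each camera call takes 0.05 s, during which the arm holds its last target.

## Working session

There is one attempt and no reset: what is moved stays moved. The work goes in short steps, Python scripts to look and compute and a tool call to move; the robot and the scene stay as the last step left them, time stands still between calls to the robot, and variables do not carry over. Pictures are saved under pics/ and viewed, and the job is handed in when it is done.

Besides the shell and the picture viewer there is one more tool, called after "Call:" by a JSON object that holds its "api" and its "payload", one argument or row to a line. send_rows: Moves the arm, as the interface text tells. Scaled input: -1 to 1 covers 250 mm each way for a shift and 0.12 rad each way for a turn. Its arguments: {"type":"object","properties":{"deltas":{"type":"array"},"fingers":{"type":"number"},"newtons":{"type":"number"}},"required":["deltas"]}

```bash
mkdir -p pics
python3 - <<'E'
from workcell import bot
import cv2,pickle
print(bot.get_obs())
d={}
for n in("side","top"):
    r=bot.get_image(n);d[n]=r
    cv2.imwrite(f"pics/{n}0.png",r["frame"][:,:,::-1])
    print(n,{k:v for k,v in r.items() if k!="frame"})
pickle.dump(d,open("img0.pkl","wb"))
E
```

```text
{'time': 0.0, 'joint_pos': array([ 1.49420219,  0.50188266, -0.42677683,  1.55144102,  0.22080856,
        1.13831543, -0.21030835]), 'joint_velocities': array([ 0.0014994 ,  0.00110791, -0.00011159,  0.00076962,  0.00108423,
       -0.00042623, -0.00046583]), 'effort': array([-1.42203015e-03, -5.69516587e+01, -5.81671447e+00, -2.80935395e+01,
        1.06015219e-02,  1.20180898e-02, -6.63346327e-06]), 'position': array([ 216.35476958, -612.19601834,  230.24000076]), 'tcp_rot': array([-5.97644539e-04,  8.16494141e-01, -5.77352864e-01, -7.94367778e-04]), 'contact_force': array([-0.76185611, -0.15989714,  0.03390232]), 'moment': array([ 0.00325754,  0.01661521, -0.01376011]), 'width': 85.38593555576625}
side {'camera_matrix': array([[522.08791833,   0.        , 271.58082307],
       [  0.        , 522.08791833, 208.96926288],
       [  0.        ,   0.        ,   1.        ]]), 'k1': 0.011595931287748268, 'position': array([1343.50172053,  951.14918986,  891.80932169]), 'orientation': array([-0.15290602,  0.29170392,  0.83655241, -0.43784544])}
top {'camera_matrix': array([[476.46224897,   0.        , 285.95647223],
       [  0.        , 476.46224897, 205.21090193],
       [  0.        ,   0.        ,   1.        ]]), 'k1': 0.04693247819344645, 'position': array([ 375.77415305,    7.68039915, 1400.02703369]), 'orientation': array([-0.04710837,  0.71053071, -0.6999551 ,  0.05467881])}
```

View pics/side0.png

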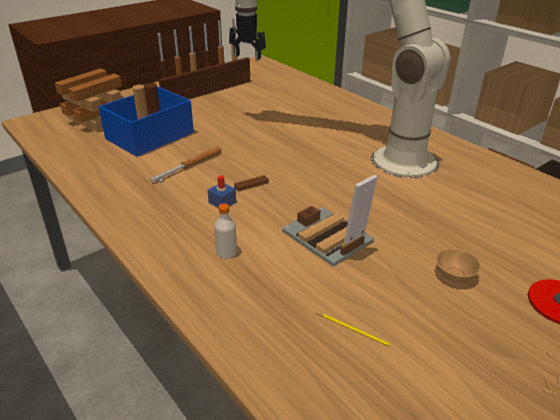

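View pics/top0.png

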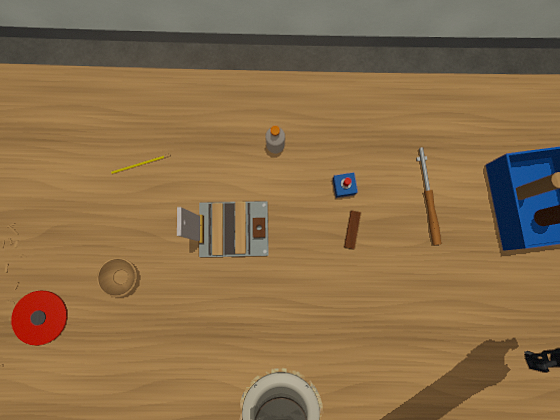

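```bash
cat > h.py <<'E'
import numpy as np,cv2,pickle
from scipy.spatial.transform import Rotation as R
def rot(q): return R.from_quat([q[1],q[2],q[3],q[0]]).as_matrix()
def proj(c,P):
    P=np.atleast_2d(P).astype(float); M=rot(c["orientation"])
    q=(P-c["position"])@M
    s=q[:,:2]/q[:,2:]; s=s*(1+c["k1"]*(s**2).sum(1,keepdims=True))
    K=c["camera_matrix"]; return s*[K[0,0],K[1,1]]+[K[0,2],K[1,2]]
def ray(c,uv):
    uv=np.atleast_2d(uv).astype(float);K=c["camera_matrix"]
    d=(uv-[K[0,2],K[1,2]])/[K[0,0],K[1,1]]; s=d.copy()
    for _ in range(20): s=d/(1+c["k1"]*(s**2).sum(1,keepdims=True))
    return np.c_[s,np.ones(len(s))]@rot(c["orientation"]).T
def onz(c,uv,z):
    v=ray(c,uv);p=c["position"];return p+v*((z-p[2])/v[:,2])[:,None]
def crop(img,x0,y0,w,h,k,fn):
    cv2.imwrite(fn,cv2.resize(img[y0:y0+h,x0:x0+w,::-1],None,fx=k,fy=k,interpolation=cv2.INTER_CUBIC))
def jigT(x,y,yaw): 
    return np.array([x,y,0]),R.from_euler('z',yaw).as_matrix()
E
python3 - <<'E'
from h import *
d=pickle.load(open("img0.pkl","rb"))
crop(d["top"]["frame"],170,190,110,80,7,"pics/c1.png")
crop(d["top"]["frame"],320,160,60,100,6,"pics/c2.png")
crop(d["side"]["frame"],270,165,120,100,6,"pics/c3.png")
crop(d["side"]["frame"],200,165,80,60,8,"pics/c4.png")
E
```

```text
(no output)
```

View pics/c1.png

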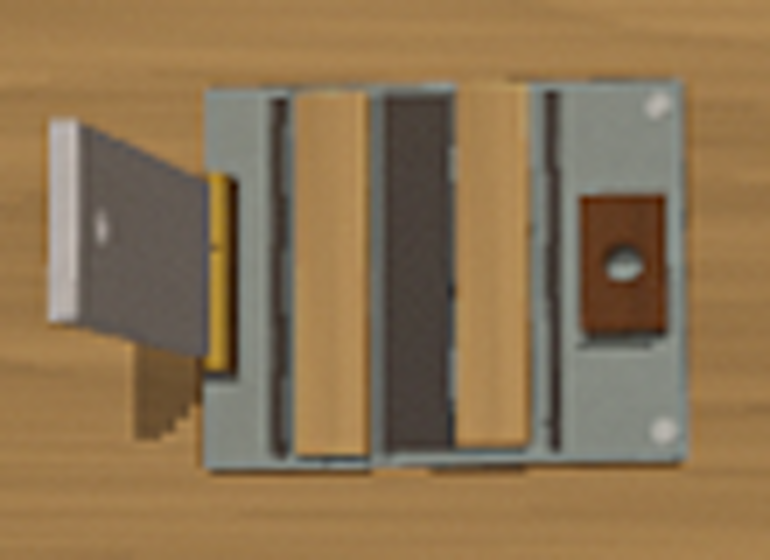

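View pics/c2.png

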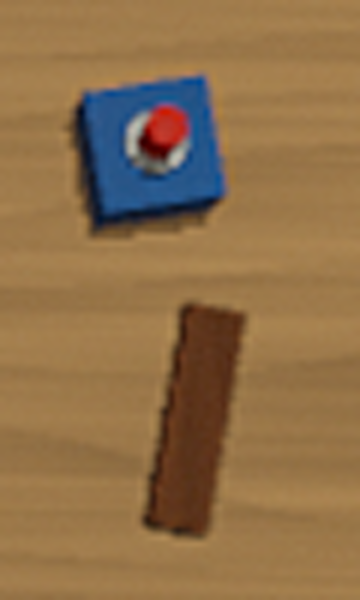

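View pics/c3.png

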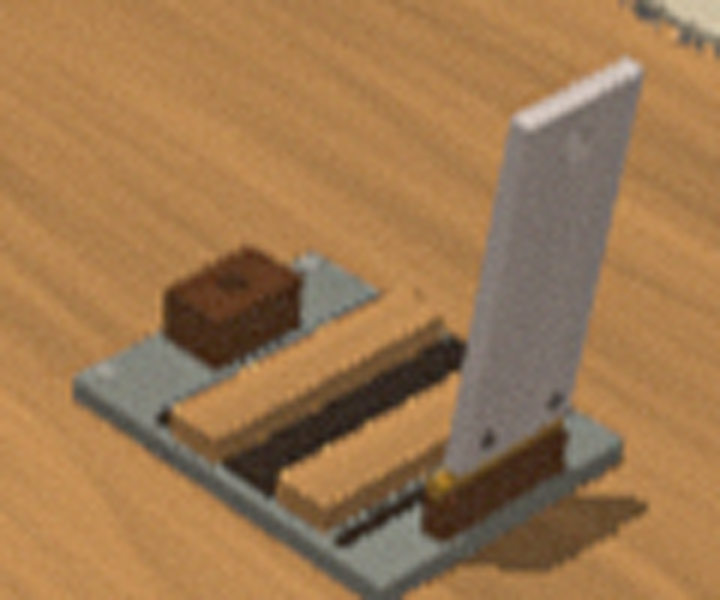

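View pics/c4.png

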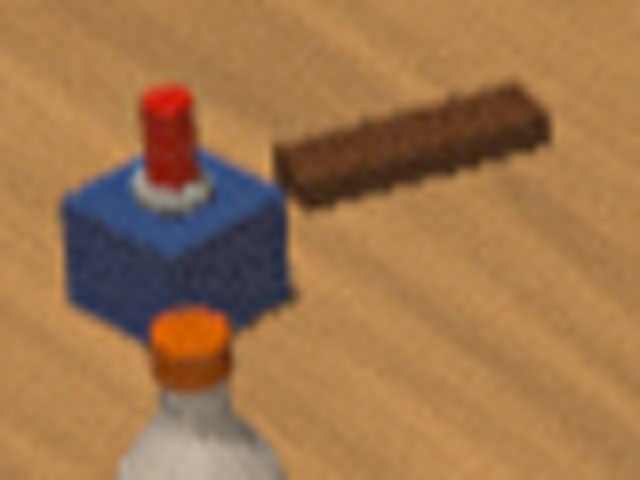

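```bash
cat > fit.py <<'E'
from h import *
from scipy.optimize import least_squares
d=pickle.load(open("img0.pkl","rb"))
T,S=d["top"],d["side"]
def pc(a,x0,y0,k): a=np.array(a,float); return (a+.5)/k-.5+[x0,y0]
J=np.array
def obj(p,P): o,M=jigT(*p); return o+P@M.T
def run(name,tp,tu,sp,su,p0):
    tp,sp=J(tp,float),J(sp,float)
    f=lambda q:np.r_[(proj(T,obj(q[:3],tp))-tu).ravel(),(proj(S,obj(q[:3],sp))-su).ravel()]
    r=least_squares(f,p0,loss='soft_l1',x_scale=[1,1,.01]); e=f(r.x).reshape(-1,2)
    print(name,r.x.round(3)); 
    nt=len(tp)
    print("  top mean res px",e[:nt].mean(0).round(2),"side",e[nt:].mean(0).round(2)); print(e.round(1).tolist())
    for nm,c,pp,uu in(("T",T,tp,tu),("S",S,sp,su)):
        r=least_squares(lambda q:(proj(c,obj(q,pp))-uu).ravel(),p0,loss='soft_l1',x_scale=[1,1,.01]);print("  only",nm,r.x.round(3))
    return r.x
bt=[(28,-57,45),(28,-93,45),(-28,-93,45),(-28,-57,45)]
jt=[(80,100,15),(80,-100,15),(-80,-100,15),(-80,100,15)]
run("jig",jt+[(0,-75,45)]+bt,pc([(204,90),(683,80),(685,462),(204,468),(625,263),(582,195),(665,195),(665,332),(582,332)],170,190,7),
 [jt[1],jt[0],jt[3],(0,-75,45),bt[1],bt[0],bt[3],bt[2]],pc([(75,385),(385,582),(620,445),(235,284),(165,292),(218,320),(300,277),(243,248)],270,165,6),[400,100,0])
ht=[(30,30,48),(30,-30,48),(-30,-30,48),(-30,30,48)]
run("holder",ht+[(0,0,91),(0,0,55)],pc([(82,93),(205,76),(223,193),(98,213),(167,124),(158,141)],320,160,6),
 [ht[1],ht[0],ht[3],(0,0,91),(0,0,55)],pc([(65,205),(178,255),(287,195),(168,100),(172,188)],200,165,8),[500,-150,0.1])
st=[(55,15,16),(55,-15,16),(-55,-15,16),(-55,15,16)]
run("slat",st,pc([(183,304),(245,315),(209,535),(149,524)],320,160,6),
 [st[0],st[1],st[2],st[3]],pc([(308,180),(275,148),(515,85),(550,120)],200,165,8),[350,-200,-.2])
E
python3 fit.py
```

```text
jig [5.06342e+02 1.46262e+02 3.60000e-02]
  top mean res px [ 0.17 -0.33] side [ 0.57 -0.35]
[[0.3, -0.6], [0.2, -0.5], [0.8, -0.4], [0.0, 0.4], [-0.1, -0.4], [-0.4, -0.3], [0.3, -0.5], [0.6, -0.5], [-0.2, -0.3], [-0.2, -1.6], [-0.3, 1.0], [1.4, -1.0], [0.3, -0.3], [0.4, -0.7], [0.4, 0.3], [1.0, -0.0], [1.6, -0.6]]
  only T [5.05578e+02 1.46725e+02 3.20000e-02]
  only S [5.07959e+02 1.46202e+02 5.10000e-02]
holder [ 6.38791e+02 -1.75557e+02  1.64000e-01]
  top mean res px [ 0.07 -0.19] side [ 0.23 -0.18]
[[-0.0, -0.4], [-0.1, -0.6], [0.4, 0.1], [0.7, -0.2], [-0.2, 0.1], [-0.4, -0.3], [-0.1, -0.6], [-0.4, 0.6], [0.5, -0.1], [0.5, -0.1], [0.6, -0.8]]
  only T [ 6.38225e+02 -1.75366e+02  1.51000e-01]
  only S [ 6.40229e+02 -1.75400e+02  2.13000e-01]
slat [ 5.09500e+02 -2.00653e+02 -1.67000e-01]
  top mean res px [ 0.11 -0.33] side [ 0.39 -0.32]
[[0.3, -0.5], [0.1, -0.5], [0.1, -0.1], [-0.1, -0.2], [0.1, 0.4], [0.1, -0.0], [0.7, -0.8], [0.7, -0.9]]
  only T [ 5.08524e+02 -2.00314e+02 -1.63000e-01]
  only S [ 5.11560e+02 -1.99977e+02 -1.80000e-01]
```

Run:
```python
from h import *
from scipy.optimize import least_squares
d=pickle.load(open("img0.pkl","rb"));T,S=d["top"],d["side"]
def pc(a,x0,y0,k): return (np.array(a,float)+.5)/k-.5+[x0,y0]
def lid(th,p):
    o,M=jigT(506.3,146.3,.035);c,s=np.cos(th),np.sin(th)
    q=np.array([(a,90+b*c+z*s if 0 else 90+b*c+z*s*1,47-b*s+z*c) for a,b,z in p]); return o+q@M.T
# rotation about x by -th: y'=y c + z s ; z'=-y s + z c
tp=[(35,-190,10),(-35,-190,10),(35,-190,0),(-35,-190,0)]
tu=pc([(48,120),(50,322),(78,120),(80,324)],170,190,7)
sp=[(35,-190,10),(-35,-190,10),(35,-190,0),(-35,-190,0)]
su=pc([(522,130),(640,75),(513,115),(630,58)],270,165,6)
f=lambda t:np.r_[(proj(T,lid(t[0],tp))-tu).ravel(),(proj(S,lid(t[0],sp))-su).ravel()]
r=least_squares(f,[1.5]);print(r.x,f(r.x).reshape(-1,2).round(1).tolist())
print(lid(r.x[0],tp).round(0))
from workcell import bot
o=bot.get_obs();print(rot(o["tcp_rot"]).round(3))
```

```text
[1.65442919] [[0.8, -0.1], [0.2, -0.5], [0.6, -0.3], [-0.0, -0.9], [1.4, 0.1], [1.2, -0.8], [-0.2, 0.6], [-0.3, 0.2]]
[[537. 263. 236.]
 [467. 261. 236.]
 [538. 253. 236.]
 [468. 251. 236.]]
[[ 0.333 -0.943 -0.001]
 [-0.943 -0.333  0.002]
 [-0.002 -0.    -1.   ]]
```

```bash
cat > plan.py <<'E'
import sys
from h import *
from workcell import bot
def tyaw():
    o=bot.get_obs();M=rot(o["tcp_rot"]);return o,np.arctan2(M[1,0],M[0,0])
def plan(tgt,yaw,n):
    o,y0=tyaw();d=np.array(tgt)-o["position"]
    dy=(yaw-y0+np.pi)%(2*np.pi)-np.pi
    print("t %.2f pos %s yaw %.4f F %s w %.1f j %s"%(o["time"],o["position"].round(1),y0,o["contact_force"].round(1),o["width"],o["joint_pos"].round(2)),"delta",d.round(1),"dyaw %.3f"%dy)
    rows=[]
    for i in range(n):
        y=y0+dy*i/n;c,s=np.cos(y),np.sin(y);w=d/n
        # tool x=(c,s,0), tool y = (s,-c,0), z down
        rows.append([round((w[0]*c+w[1]*s)/250,4),round((w[0]*s-w[1]*c)/250,4),round(-w[2]/250,4),round(-dy/n/.12,3)])
    print(rows)
if __name__=="__main__":
    a=[float(v) for v in sys.argv[1:]];plan(a[:3],a[3],int(a[4]))
E
python3 plan.py 509.5 -200.5 200 -1.738 10
```

```text
t 0.10 pos [ 216.4 -612.3  230.4] yaw -1.2309 F [ 0.1 -0.  -0.6] w 85.4 j [ 1.49  0.5  -0.43  1.55  0.22  1.14 -0.21] delta [293.1 411.8 -30.4] dyaw -0.507
[[np.float64(-0.1162), np.float64(-0.1654), np.float64(0.0121), np.float64(0.423)], [np.float64(-0.1244), np.float64(-0.1593), np.float64(0.0121), np.float64(0.423)], [np.float64(-0.1324), np.float64(-0.1528), np.float64(0.0121), np.float64(0.423)], [np.float64(-0.1399), np.float64(-0.1459), np.float64(0.0121), np.float64(0.423)], [np.float64(-0.1471), np.float64(-0.1386), np.float64(0.0121), np.float64(0.423)], [np.float64(-0.154), np.float64(-0.131), np.float64(0.0121), np.float64(0.423)], [np.float64(-0.1604), np.float64(-0.123), np.float64(0.0121), np.float64(0.423)], [np.float64(-0.1665), np.float64(-0.1147), np.float64(0.0121), np.float64(0.423)], [np.float64(-0.1721), np.float64(-0.1062), np.float64(0.0121), np.float64(0.423)], [np.float64(-0.1772), np.float64(-0.0973), np.float64(0.0121), np.float64(0.423)]]
```

Call:
{"api": "send_rows", "payload": {
  "deltas": [
    [-0.116,-0.165,0.012,0.42],
    [-0.124,-0.159,0.012,0.42],
    [-0.132,-0.153,0.012,0.42],
    [-0.14,-0.146,0.012,0.42],
    [-0.147,-0.139,0.012,0.42],
    [-0.154,-0.131,0.012,0.42],
    [-0.16,-0.123,0.012,0.42],
    [-0.166,-0.115,0.012,0.42],
    [-0.172,-0.106,0.012,0.42],
    [-0.177,-0.097,0.012,0.42]
  ],
  "fingers": -1
}}

```text
time: 1.35
position: [509.6, -199.9, 201.0]
tcp_rot: [-0.0, -0.646, 0.763, 0.0]
contact_force: [0.8, -0.4, -1.0]
width: 85.8
```

```bash
sed -i 's/^    print(rows)/    print([[float(v) for v in r] for r in rows])/' plan.py; python3 plan.py 509.5 -200.5 60 -1.738 4
```

```text
t 1.35 pos [ 509.6 -199.9  201. ] yaw -1.7369 F [ 0.8 -0.4 -1. ] w 85.8 j [ 0.76  0.37 -0.53  1.84  0.22  1.   -1.6 ] delta [-1.00e-01 -6.00e-01 -1.41e+02] dyaw -0.001
[[0.0006, 0.0, 0.141, 0.002], [0.0006, 0.0, 0.141, 0.002], [0.0006, 0.0, 0.141, 0.002], [0.0006, 0.0, 0.141, 0.002]]
```

Call:
{"api": "send_rows", "payload": {
  "deltas": [
    [0,0,0.16,0],
    [0,0,0.16,0],
    [0,0,0.16,0],
    [0,0,0.144,0],
    [0,0,0,0]
  ]
}}

```text
time: 1.98
position: [506.4, -200.1, 42.5]
tcp_rot: [-0.001, -0.647, 0.763, 0.003]
contact_force: [-0.5, 0.0, -0.4]
width: 85.4
```

```bash
cat > pic.py <<'E'
import sys
from h import *
from workcell import bot
n=sys.argv[1];d={}
for nm in("top","side"):
    d[nm]=bot.get_image(nm)
pickle.dump(d,open(f"img{n}.pkl","wb"))
for nm,a in zip(("top","side"),(sys.argv[2:7],sys.argv[7:12])):
    x,y,w,h,k=map(int,a);crop(d[nm]["frame"],x,y,w,h,k,f"pics/{nm}{n}.png")
o=bot.get_obs();print(o["position"].round(1))
for c in("top","side"):print(c,proj(d[c],o["position"]).round(1))
E
python3 pic.py 1 320 180 80 80 7 200 130 110 80 7
```

```text
[ 509.5 -201.    45.8]
top [[354.2 228.1]]
side [[251.4 172.7]]
```

View pics/top1.png

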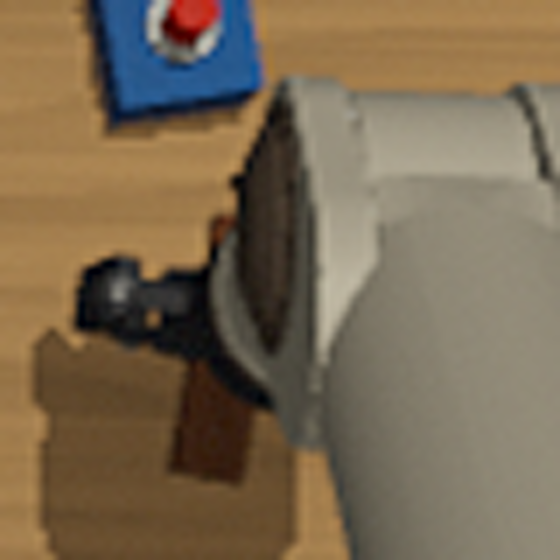

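View pics/side1.png

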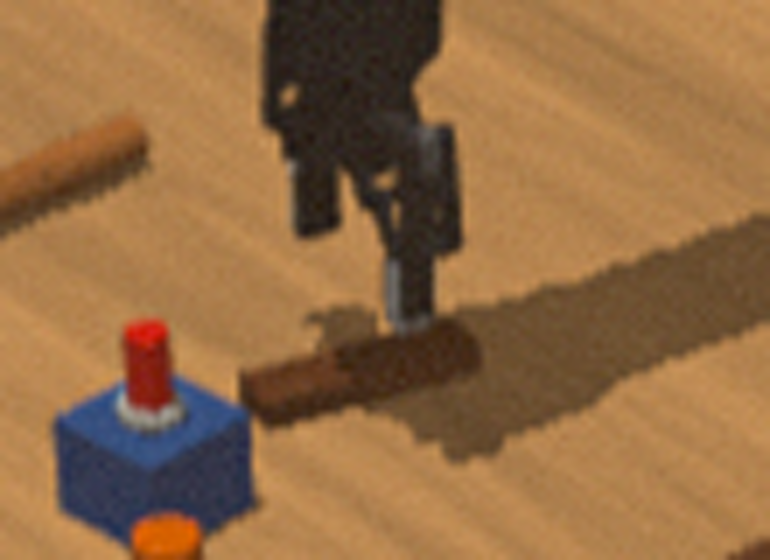

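The top view shows the arm over the slat. In the side view the two fingers straddle it, near tip at about crop (410,320) and far tip at (318,235). Next I descend and grip.

Call:
{"api": "send_rows", "payload": {
  "deltas": [
    [0,0,0.08,0],
    [0,0,0.05,0],
    [0,0,0.034,0],
    [0,0,0,0]
  ]
}}

```text
time: 2.58
position: [508.6, -201.0, 3.6]
tcp_rot: [-0.0, -0.647, 0.763, 0.001]
contact_force: [0.4, -0.1, -0.4]
width: 85.4
```

Call:
{"api": "send_rows", "payload": {
  "deltas": [
    [0,0,0,0],
    [0,0,0,0],
    [0,0,0,0],
    [0,0,0,0],
    [0,0,0,0],
    [0,0,0,0],
    [0,0,0,0],
    [0,0,0,0]
  ],
  "fingers": 1,
  "newtons": 50
}}

```text
time: 3.58
position: [509.8, -201.4, 4.9]
tcp_rot: [0.0, -0.647, 0.763, -0.001]
contact_force: [-0.8, 0.0, 6.5]
width: 28.7
```

Call:
{"api": "send_rows", "payload": {
  "deltas": [
    [0,0,-0.04,0],
    [0,0,-0.16,0],
    [0,0,-0.16,0],
    [0,0,-0.16,0],
    [0,0,-0.16,0],
    [0,0,-0.1,0],
    [0,0,0,0]
  ]
}}

```text
time: 4.45
position: [510.5, -201.6, 201.7]
tcp_rot: [0.001, -0.647, 0.763, -0.002]
contact_force: [0.6, -0.3, -0.5]
width: 28.4
```

```bash
python3 plan.py 495 0 200 0.035 10; python3 pic.py 2 320 180 80 80 7 200 100 110 80 7
```

```text
t 4.45 pos [ 510.5 -201.6  201.7] yaw -1.7350 F [ 0.6 -0.3 -0.5] w 28.4 j [ 0.77  0.37 -0.54  1.84  0.22  0.99 -1.6 ] delta [-15.5 201.6  -1.7] dyaw 1.770
[[-0.0786, 0.0193, 0.0007, -1.475], [-0.0807, 0.0052, 0.0007, -1.475], [-0.0804, -0.0091, 0.0007, -1.475], [-0.0775, -0.0231, 0.0007, -1.475], [-0.0722, -0.0364, 0.0007, -1.475], [-0.0647, -0.0486, 0.0007, -1.475], [-0.0551, -0.0592, 0.0007, -1.475], [-0.0438, -0.068, 0.0007, -1.475], [-0.0312, -0.0746, 0.0007, -1.475], [-0.0175, -0.079, 0.0007, -1.475]]
[ 508.6 -201.2  198.9]
top [[363.5 222.6]]
side [[250.5 128.5]]
```

View pics/side2.png

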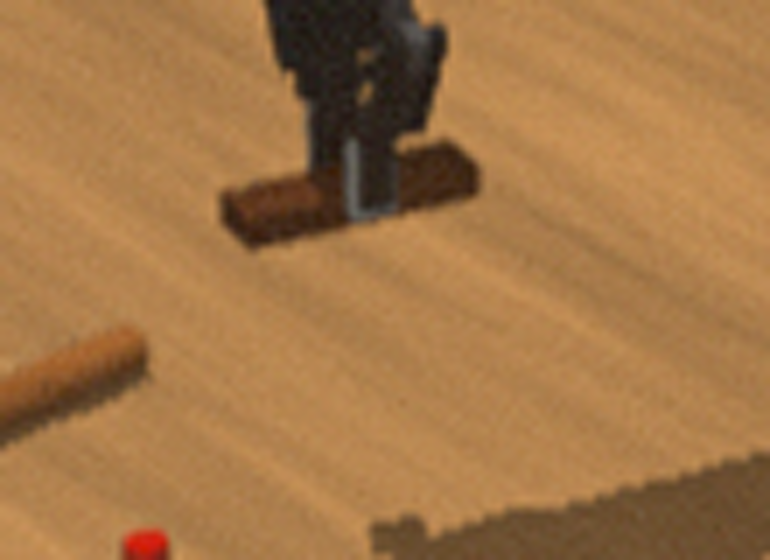

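```bash
python3 plan.py 505.9 158.3 200 0.035 16
```

```text
t 4.55 pos [ 508.6 -201.2  198.9] yaw -1.7351 F [ 0.9  0.1 -0.9] w 28.7 j [ 0.77  0.37 -0.54  1.84  0.22  0.99 -1.6 ] delta [ -2.7 359.5   1.1] dyaw 1.770
[[-0.0886, 0.0154, -0.0003, -0.922], [-0.0897, 0.0055, -0.0003, -0.922], [-0.0898, -0.0044, -0.0003, -0.922], [-0.0887, -0.0143, -0.0003, -0.922], [-0.0866, -0.024, -0.0003, -0.922], [-0.0834, -0.0335, -0.0003, -0.922], [-0.0792, -0.0425, -0.0003, -0.922], [-0.0741, -0.0509, -0.0003, -0.922], [-0.068, -0.0588, -0.0003, -0.922], [-0.0611, -0.066, -0.0003, -0.922], [-0.0534, -0.0723, -0.0003, -0.922], [-0.0451, -0.0777, -0.0003, -0.922], [-0.0362, -0.0823, -0.0003, -0.922], [-0.0269, -0.0857, -0.0003, -0.922], [-0.0173, -0.0882, -0.0003, -0.922], [-0.0075, -0.0896, -0.0003, -0.922]]
```

Call:
{"api": "send_rows", "payload": {
  "deltas": [
    [-0.0886,0.0154,0,-0.922],
    [-0.0897,0.0055,0,-0.922],
    [-0.0898,-0.0044,0,-0.922],
    [-0.0887,-0.0143,0,-0.922],
    [-0.0866,-0.024,0,-0.922],
    [-0.0834,-0.0335,0,-0.922],
    [-0.0792,-0.0425,0,-0.922],
    [-0.0741,-0.0509,0,-0.922],
    [-0.068,-0.0588,0,-0.922]
  ]
}}

```text
time: 5.68
position: [506.3, 1.8, 197.7]
tcp_rot: [0.0, 0.933, -0.359, -0.002]
contact_force: [-0.1, 0.1, -0.3]
width: 28.8
```

Call:
{"api": "send_rows", "payload": {
  "deltas": [
    [-0.0611,-0.066,0,-0.922],
    [-0.0534,-0.0723,0,-0.922],
    [-0.0451,-0.0777,0,-0.922],
    [-0.0362,-0.0823,0,-0.922],
    [-0.0269,-0.0857,0,-0.922],
    [-0.0173,-0.0882,0,-0.922],
    [-0.0075,-0.0896,0,-0.922],
    [0,0,0,0]
  ]
}}

```text
time: 6.68
position: [505.0, 160.1, 198.1]
tcp_rot: [-0.001, 1.0, 0.019, -0.001]
contact_force: [0.2, -0.8, -0.4]
width: 28.5
```

```bash
python3 plan.py 505.9 158.3 65 0.035 4; python3 pic.py 3 200 160 80 80 7 270 120 110 80 7
```

```text
t 6.67 pos [505.  160.1 198.1] yaw 0.0384 F [ 0.2 -0.8 -0.4] w 28.5 j [ 0.43  0.47 -1.    1.87  0.46  1.05 -0.72] delta [   0.9   -1.8 -133.1] dyaw -0.003
[[0.0009, 0.0018, 0.1331, 0.007], [0.0009, 0.0018, 0.1331, 0.007], [0.0009, 0.0018, 0.1331, 0.007], [0.0009, 0.0018, 0.1331, 0.007]]
[505.7 157.5 198.2]
top [[221.9 221.6]]
side [[335.1 177.3]]
```

View pics/side3.png

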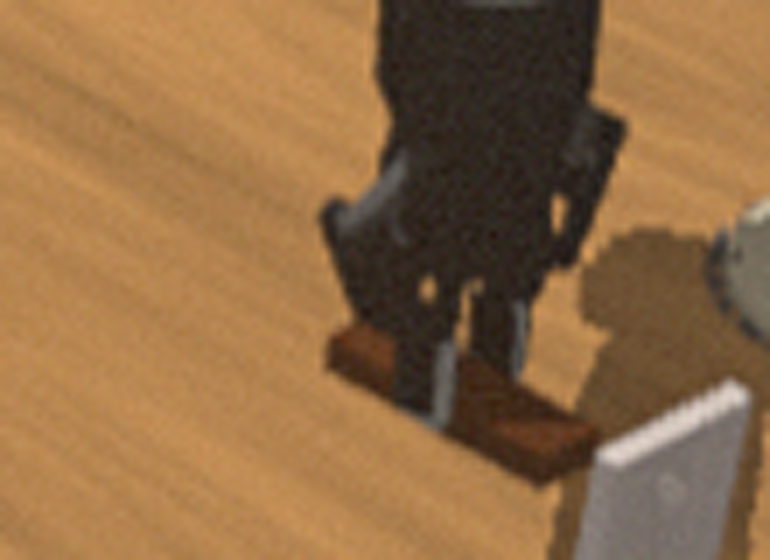

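Call:
{"api": "send_rows", "payload": {
  "deltas": [
    [0,0,0.14,0],
    [0,0,0.14,0],
    [0,0,0.14,0],
    [0,0,0.12,0],
    [0,0,0.04,0],
    [0,0,0.02,0],
    [0,0,0,0],
    [0,0,0,0]
  ]
}}

```text
time: 7.78
position: [507.2, 158.5, 50.3]
tcp_rot: [-0.0, 1.0, 0.017, 0.001]
contact_force: [-0.5, 0.2, -1.5]
width: 28.8
```

```bash
python3 plan.py 505.9 158.3 36 0.035 4; python3 pic.py 4 200 180 80 60 7 270 150 110 80 7
```

```text
t 7.78 pos [507.2 158.5  50.3] yaw 0.0350 F [-0.5  0.2 -1.5] w 28.8 j [ 0.28  0.67 -0.82  1.97  0.69  0.8  -0.89] delta [ -1.3  -0.2 -14.3] dyaw 0.000
[[-0.0013, 0.0001, 0.0143, -0.0], [-0.0013, 0.0001, 0.0143, -0.0], [-0.0013, 0.0001, 0.0143, -0.0], [-0.0013, 0.0001, 0.0143, -0.0]]
[507.1 158.4  50.1]
top [[227.9 226.9]]
side [[331.1 224.3]]
```

View pics/side4.png

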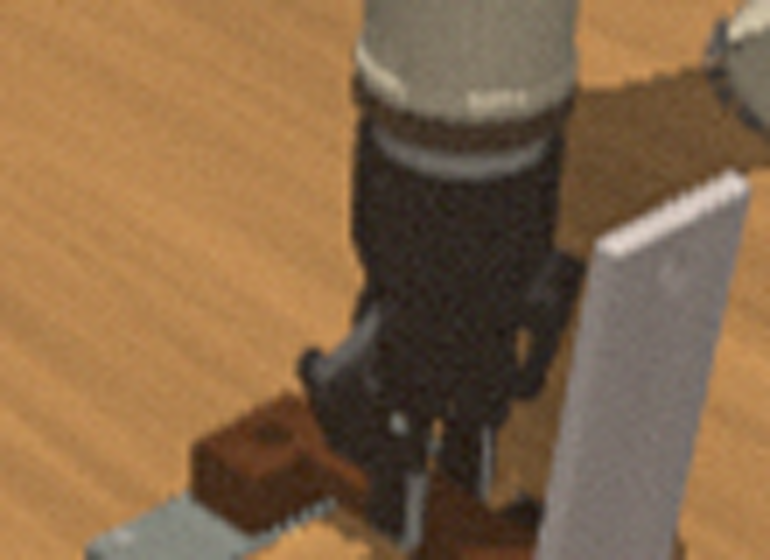

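Call:
{"api": "send_rows", "payload": {
  "deltas": [
    [0,0,0.012,0],
    [0,0,0.012,0],
    [0,0,0.012,0],
    [0,0,0.008,0],
    [0,0,0,0],
    [0,0,0,0]
  ]
}}

```text
time: 8.62
position: [506.4, 158.4, 38.3]
tcp_rot: [-0.0, 1.0, 0.018, 0.0]
contact_force: [0.3, -0.9, -0.5]
width: 28.3
```

Call:
{"api": "send_rows", "payload": {
  "deltas": [
    [0,0,0.008,0],
    [0,0,0.004,0],
    [0,0,0,0]
  ]
}}

```text
time: 9.0
position: [506.5, 158.3, 35.9]
tcp_rot: [0.0, 1.0, 0.018, 0.0]
contact_force: [-2.7, -1.6, 6.4]
width: 28.4
```

Call:
{"api": "send_rows", "payload": {
  "deltas": [
    [0,0,0,0],
    [0,0,0,0],
    [0,0,0,0],
    [0,0,0,0],
    [0,0,0,0],
    [0,0,0,0]
  ],
  "fingers": -1
}}

```text
time: 9.75
position: [506.4, 158.3, 35.3]
tcp_rot: [-0.0, 1.0, 0.018, -0.0]
contact_force: [-0.3, 0.4, 0.3]
width: 85.6
```

Call:
{"api": "send_rows", "payload": {
  "deltas": [
    [0,0,-0.04,0],
    [0,0,-0.12,0],
    [0,0,-0.2,0],
    [0,0,-0.22,0],
    [0,0,-0.22,0],
    [0,0,-0.22,0],
    [0,0,-0.1,0],
    [0,0,0,0]
  ]
}}

```text
time: 10.75
position: [507.3, 159.1, 317.9]
tcp_rot: [-0.0, 1.0, 0.018, 0.002]
contact_force: [-0.5, 0.7, -0.4]
width: 85.8
```

```bash
python3 plan.py 505.9 158.3 310 0.035 4; python3 pic.py 5 170 190 110 80 7 270 165 120 100 6
```

```text
t 10.75 pos [507.3 159.1 317.9] yaw 0.0354 F [-0.5  0.7 -0.4] w 85.8 j [ 0.53  0.34 -1.1   1.73  0.32  1.26 -0.61] delta [-1.4 -0.8 -7.9] dyaw -0.000
[[-0.0015, 0.0007, 0.0079, 0.001], [-0.0015, 0.0007, 0.0079, 0.001], [-0.0015, 0.0007, 0.0079, 0.001], [-0.0015, 0.0007, 0.0079, 0.001]]
[506. 158. 315.]
top [[215.5 215.9]]
side [[338.5 136.1]]
```

View pics/side5.png

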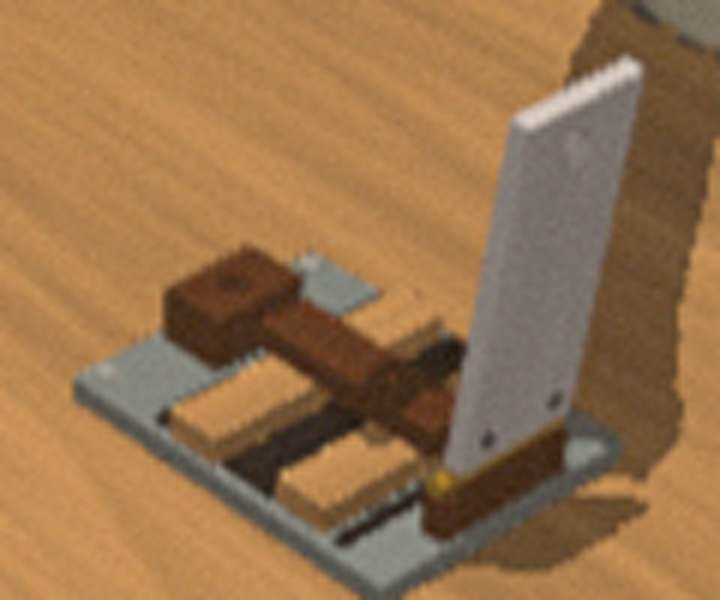

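View pics/top5.png

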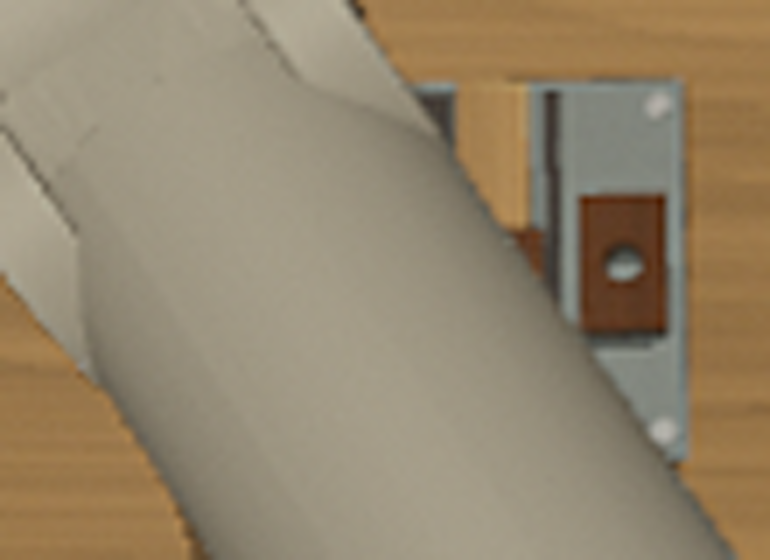

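```bash
python3 - <<'E'
from h import *
d=pickle.load(open("img5.pkl","rb"));S=d["side"]
o,M=jigT(506.3,146.3,.035)
im=cv2.resize(S["frame"][165:265,270:390,::-1],None,fx=6,fy=6,interpolation=cv2.INTER_CUBIC)
for zz in(31,47):
  P=o+np.array([(15,-43,zz),(15,67,zz),(-15,67,zz),(-15,-43,zz)])@M.T
  u=((proj(S,P)-[270,165]+.5)*6-.5).round().astype(int)
  cv2.polylines(im,[u],True,(0,255,0),1)
cv2.imwrite("pics/ov5.png",im)
E
python3 plan.py 508 300 300 0.035 4
```

```text
t 10.85 pos [506. 158. 315.] yaw 0.0352 F [-0.3  0.1  0.1] w 85.7 j [ 0.53  0.35 -1.09  1.73  0.32  1.26 -0.61] delta [  2. 142. -15.] dyaw -0.000
[[0.007, -0.1418, 0.015, 0.001], [0.007, -0.1418, 0.015, 0.001], [0.007, -0.1418, 0.015, 0.001], [0.007, -0.1419, 0.015, 0.001]]
```

View pics/ov5.png

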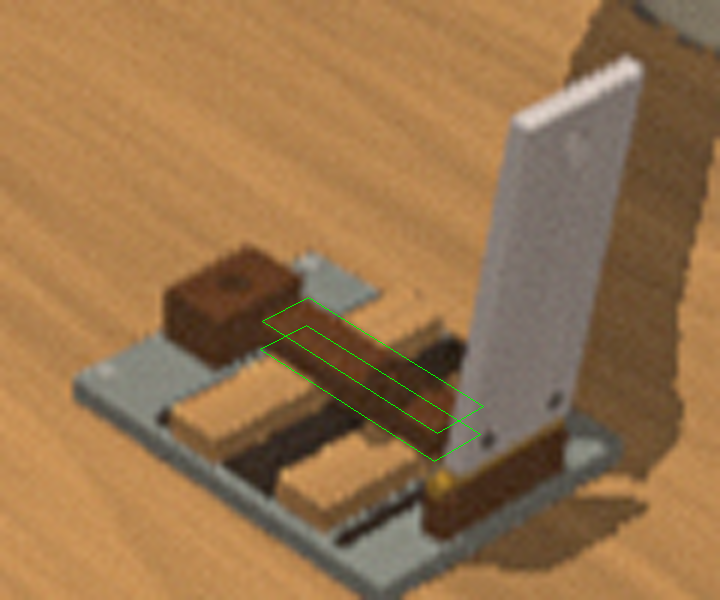

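```bash
python3 plan.py 501 296 312 0.035 4
python3 - <<'E'
import numpy as np
th=np.linspace(1.70,0,19);r=150
y=90-r*np.cos(th)+10*np.sin(th)+11; z=47+r*np.sin(th)+10*np.cos(th)
print(np.c_[th,y,z].round(2).tolist())
print(np.c_[-np.diff(y)/250,-np.diff(z)/250].round(3).tolist())
E
```

```text
t 10.85 pos [506. 158. 315.] yaw 0.0352 F [-0.3  0.1  0.1] w 85.7 j [ 0.53  0.35 -1.09  1.73  0.32  1.26 -0.61] delta [ -5. 138.  -3.] dyaw -0.000
[[-0.0001, -0.1381, 0.003, 0.001], [-0.0001, -0.1381, 0.003, 0.001], [-0.0001, -0.1381, 0.003, 0.001], [-0.0001, -0.1381, 0.003, 0.001]]
[[1.7, 130.24, 194.46], [1.61, 116.21, 196.56], [1.51, 102.03, 197.33], [1.42, 87.85, 196.76], [1.32, 73.79, 194.85], [1.23, 59.97, 191.62], [1.13, 46.51, 187.11], [1.04, 33.54, 181.35], [0.94, 21.17, 174.39], [0.85, 9.52, 166.29], [0.76, -1.33, 157.13], [0.66, -11.26, 146.99], [0.57, -20.19, 135.96], [0.47, -28.04, 124.14], [0.38, -34.73, 111.62], [0.28, -40.22, 98.53], [0.19, -44.45, 84.99], [0.09, -47.39, 71.1], [0.0, -49.0, 57.0]]
[[0.056, -0.008], [0.057, -0.003], [0.057, 0.002], [0.056, 0.008], [0.055, 0.013], [0.054, 0.018], [0.052, 0.023], [0.049, 0.028], [0.047, 0.032], [0.043, 0.037], [0.04, 0.041], [0.036, 0.044], [0.031, 0.047], [0.027, 0.05], [0.022, 0.052], [0.017, 0.054], [0.012, 0.056], [0.006, 0.056]]
```

Call:
{"api": "send_rows", "payload": {
  "deltas": [
    [0,-0.14,0,0],
    [0,-0.14,0,0],
    [0,-0.14,0,0],
    [0,-0.135,0,0],
    [0,0,0,0],
    [0,0,0,0]
  ],
  "fingers": 1
}}

```text
time: 11.6
position: [501.1, 296.0, 313.9]
tcp_rot: [0.001, 1.0, 0.018, -0.001]
contact_force: [0.1, -1.0, 0.1]
width: 0.2
```

Call:
{"api": "send_rows", "payload": {
  "deltas": [
    [0,0,0.12,0],
    [0,0,0.16,0],
    [0,0,0.14,0],
    [0,0,0.06,0],
    [0,0,0,0]
  ]
}}

```text
time: 12.22
position: [501.5, 295.7, 194.6]
tcp_rot: [0.001, 1.0, 0.017, -0.001]
contact_force: [0.3, 0.2, 0.5]
width: 0.1
```

```bash
python3 plan.py 501 296 195 0.035 1; python3 pic.py 6 170 190 110 80 7 290 130 110 90 6
```

```text
t 12.22 pos [501.5 295.7 194.6] yaw 0.0340 F [0.3 0.2 0.5] w 0.1 j [ 0.14  0.58 -0.97  1.75  0.53  1.11 -0.97] delta [-0.5  0.3  0.4] dyaw 0.001
[[-0.0019, -0.0013, -0.0016, -0.008]]
[502.3 297.1 196.5]
top [[166.4 222.2]]
side [[377.  201.2]]
```

View pics/side6.png

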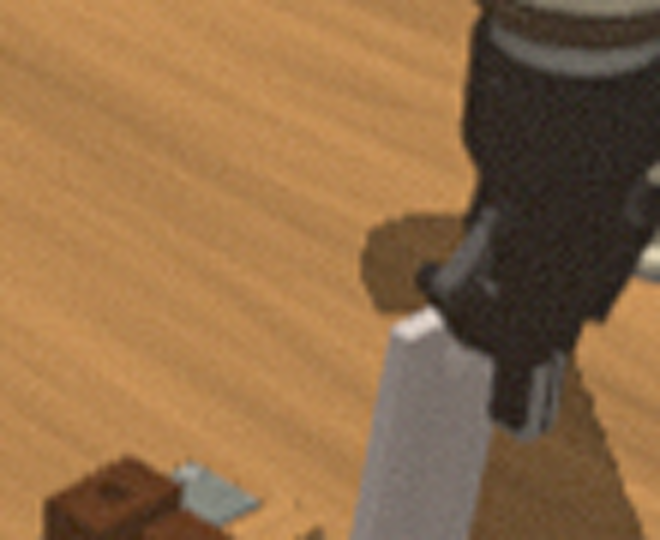

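Call:
{"api": "send_rows", "payload": {
  "deltas": [
    [0,0.05,-0.004,0],
    [0,0.05,-0.004,0],
    [0,0.05,-0.003,0],
    [0,0.057,0,0],
    [0,0.057,0.002,0],
    [0,0.056,0.008,0],
    [0,0.055,0.013,0]
  ]
}}

```text
time: 13.2
position: [505.2, 202.0, 192.2]
tcp_rot: [0.0, 1.0, 0.017, 0.0]
contact_force: [1.7, 2.6, 0.2]
width: 0.3
```

```bash
python3 pic.py 7 170 190 110 80 7 290 130 110 90 6;  python3 plan.py 501 296 195 0.035 1
```

```text
[504.7 200.1 191.3]
top [[205.4 222. ]]
side [[347.  186.4]]
t 13.30 pos [504.7 200.1 191.3] yaw 0.0323 F [0.7 0.3 0.3] w -0.0 j [ 0.34  0.51 -1.    1.85  0.5   1.06 -0.82] delta [-3.7 95.9  3.7] dyaw 0.003
[[-0.0026, -0.3837, -0.0149, -0.023]]
```

View pics/side7.png

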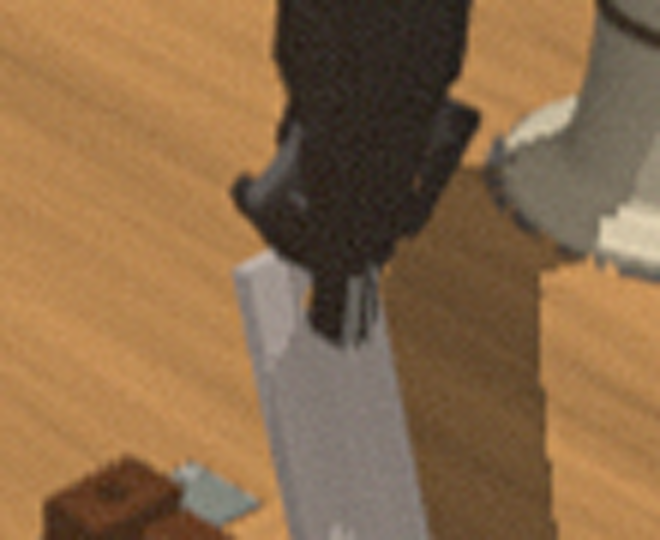

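Call:
{"api": "send_rows", "payload": {
  "deltas": [
    [0,0.054,0.018,0],
    [0,0.052,0.023,0],
    [0,0.049,0.028,0],
    [0,0.047,0.032,0],
    [0,0.043,0.037,0],
    [0,0.04,0.041,0],
    [0,0.036,0.044,0]
  ]
}}

```text
time: 14.18
position: [507.5, 122.1, 135.7]
tcp_rot: [0.0, 1.0, 0.018, -0.0]
contact_force: [-1.3, 1.3, 1.0]
width: 0.1
```

Call:
{"api": "send_rows", "payload": {
  "deltas": [
    [0,0.031,0.047,0],
    [0,0.027,0.05,0],
    [0,0.022,0.052,0],
    [0,0.015,0.054,0],
    [0,0.008,0.05,0],
    [0,0,0.03,0],
    [0,0,0,0]
  ]
}}

```text
time: 15.05
position: [508.1, 97.8, 65.2]
tcp_rot: [-0.0, 1.0, 0.018, -0.0]
contact_force: [0.7, -0.4, 1.1]
width: -0.1
```

```bash
python3 pic.py 8 170 190 110 80 7 270 150 110 90 6;  python3 plan.py 507 97 56 0.035 1
```

```text
[508.6  97.9  65.9]
top [[248.9 226.1]]
side [[315.9 209.7]]
t 15.15 pos [508.6  97.9  65.9] yaw 0.0359 F [ 0.7 -0.1  0. ] w 0.2 j [ 0.44  0.64 -0.86  1.99  0.67  0.82 -0.77] delta [-1.6 -0.9 -9.9] dyaw -0.001
[[-0.0065, 0.0036, 0.0397, 0.008]]
```

View pics/side8.png

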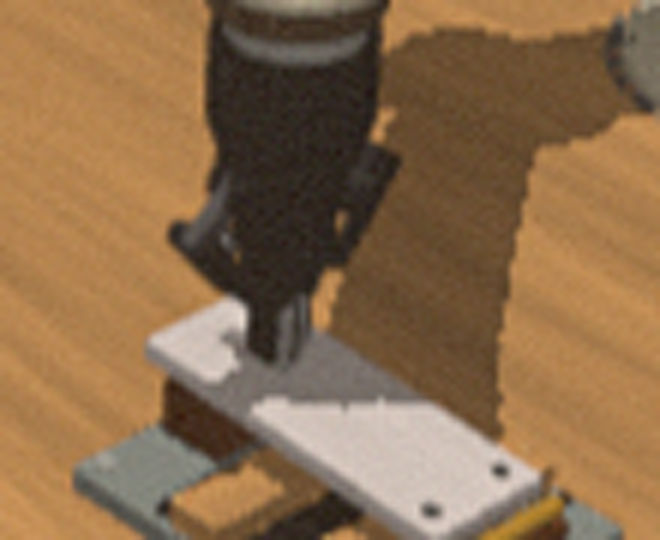

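Call:
{"api": "send_rows", "payload": {
  "deltas": [
    [0,0,0.016,0],
    [0,0,0.012,0],
    [0,0,0.008,0],
    [0,0,0,0]
  ]
}}

```text
time: 15.65
position: [509.0, 97.4, 57.1]
tcp_rot: [0.0, 1.0, 0.018, 0.0]
contact_force: [-0.7, -0.1, 4.4]
width: -0.0
```

Call:
{"api": "send_rows", "payload": {
  "deltas": [
    [0,0,0.006,0],
    [0,0,0.006,0],
    [0,0,0,0]
  ]
}}

```text
time: 16.02
position: [509.1, 97.4, 56.9]
tcp_rot: [0.002, 1.0, 0.018, 0.001]
contact_force: [-9.4, -5.1, 34.9]
width: 0.4
```

Call:
{"api": "send_rows", "payload": {
  "deltas": [
    [0,0,-0.04,0],
    [0,0,-0.14,0],
    [0,0,-0.2,0],
    [0,0,-0.16,0],
    [0,0,0,0]
  ]
}}

```text
time: 16.65
position: [510.4, 98.0, 191.5]
tcp_rot: [-0.0, 1.0, 0.017, 0.003]
contact_force: [-0.4, 0.6, -0.8]
width: -0.2
```

```bash
python3 plan.py 638.8 -175.6 190 0.035 9; python3 pic.py 9 170 190 110 80 7 270 150 110 90 6
```

```text
t 16.65 pos [510.4  98.  191.5] yaw 0.0350 F [-0.4  0.6 -0.8] w -0.2 j [ 0.58  0.47 -1.03  1.91  0.47  1.03 -0.62] delta [ 128.4 -273.6   -1.5] dyaw 0.000
[[0.0528, 0.1235, 0.0007, -0.0], [0.0528, 0.1235, 0.0007, -0.0], [0.0528, 0.1235, 0.0007, -0.0], [0.0528, 0.1235, 0.0007, -0.0], [0.0528, 0.1235, 0.0007, -0.0], [0.0528, 0.1235, 0.0007, -0.0], [0.0528, 0.1235, 0.0007, -0.0], [0.0528, 0.1235, 0.0007, -0.0], [0.0528, 0.1235, 0.0007, -0.0]]
[508.3  96.8 188.4]
top [[246.2 221.4]]
side [[318.  171.4]]
```

View pics/side9.png

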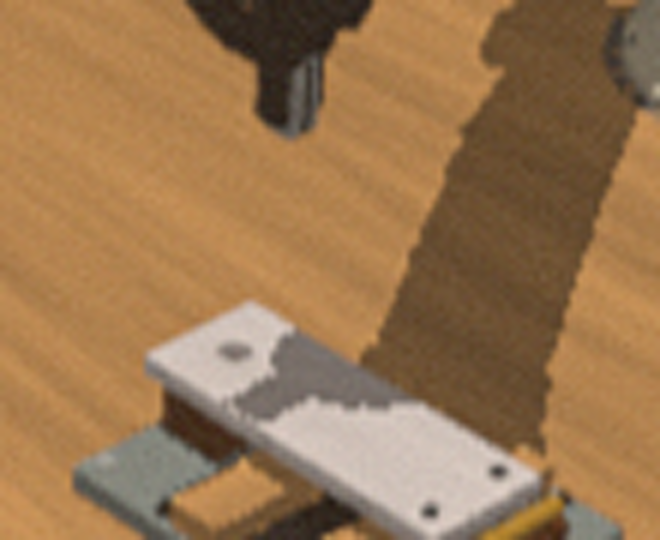

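Call:
{"api": "send_rows", "payload": {
  "deltas": [
    [0.053,0.124,0,0],
    [0.053,0.124,0,0],
    [0.053,0.124,0,0],
    [0.053,0.123,0,0],
    [0.053,0.123,0,0],
    [0.053,0.123,0,0],
    [0.053,0.123,0,0],
    [0.053,0.123,0,0],
    [0.053,0.124,0,0]
  ]
}}

```text
time: 17.88
position: [636.6, -176.8, 186.1]
tcp_rot: [-0.0, 1.0, 0.018, -0.002]
contact_force: [1.2, 0.4, 0.5]
width: 0.1
```

Call:
{"api": "send_rows", "payload": {
  "deltas": [
    [0,0,0.12,0],
    [0,0,0.12,0],
    [0,0,0.06,0],
    [0,0,0,0],
    [0,0,0,0]
  ]
}}

```text
time: 18.5
position: [638.2, -175.7, 114.6]
tcp_rot: [0.0, 1.0, 0.018, 0.001]
contact_force: [-0.4, -0.3, -0.3]
width: 0.0
```

```bash
python3 plan.py 638.8 -175.6 110 0.035 1; python3 pic.py 10 320 160 60 60 9 195 150 60 55 10;python3 pic.py 11 170 190 110 80 7 200 160 50 50 11
```

```text
t 18.50 pos [ 638.2 -175.7  114.6] yaw 0.0356 F [-0.4 -0.3 -0.3] w 0.0 j [ 0.79  0.78 -0.85  1.6   0.64  1.06 -0.2 ] delta [ 0.6  0.1 -4.6] dyaw -0.001
[[0.0025, -0.0004, 0.0184, 0.005]]
[ 638.4 -176.   115.2]
top [[348.6 178.8]]
side [[220.6 169.8]]
[ 638.2 -176.2  115. ]
top [[348.7 178.9]]
side [[220.6 169.8]]
```

View pics/side10.png

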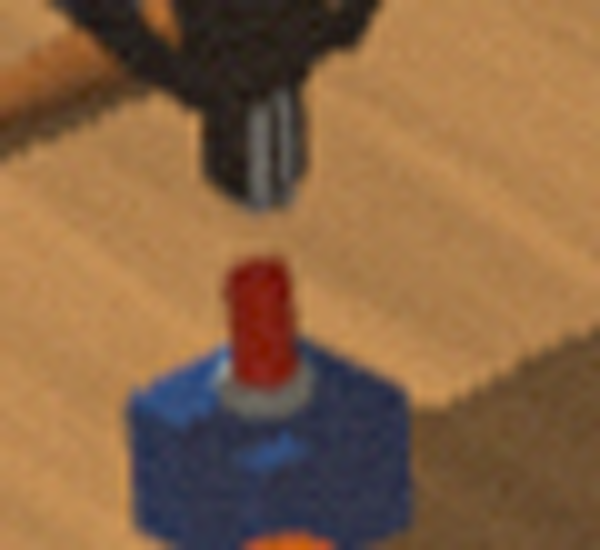

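View pics/top11.png

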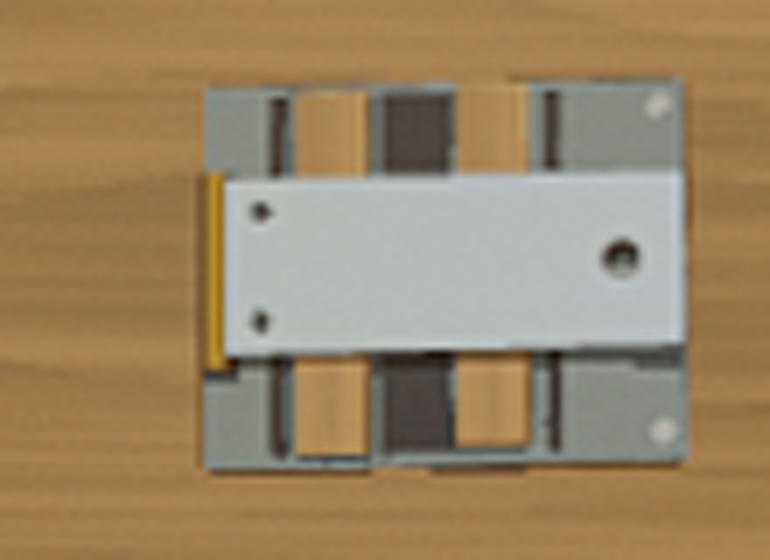

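View pics/top10.png

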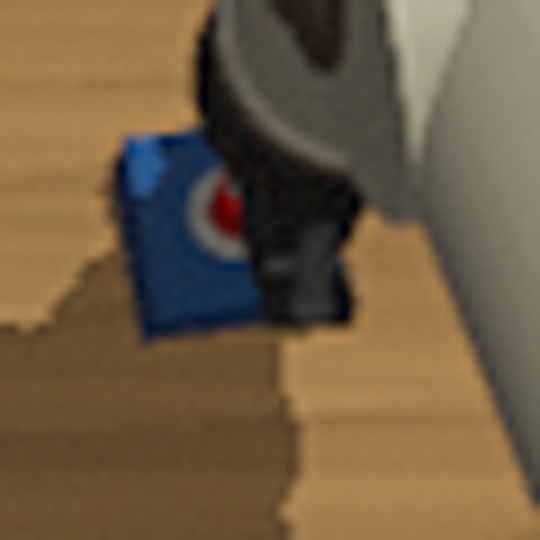

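Run:
```python
from h import *
d=pickle.load(open("img10.pkl","rb"));T,S=d["top"],d["side"]
pc=lambda a,x0,y0,k:(np.array(a,float)+.5)/k-.5+[x0,y0]
print("hole S",onz(S,pc((236,350),270,150,6),57),"T",onz(T,pc((621,257),170,190,7),57))
print("pin S",onz(S,pc((260,268),195,150,10),91),onz(S,pc((168,100),200,165,8),91),"T",onz(T,pc((167,124),320,160,6),91),"T collar",onz(T,pc((158,141),320,160,6),55))
print("S collar",onz(S,pc((172,188),200,165,8),55),onz(S,pc((266,388),195,150,10),55))
print("tip S", onz(S,pc((256,202),195,150,10),115))
# segment red / hole dark blob centroids
im=S["frame"].astype(int)
d0=pickle.load(open("img0.pkl","rb"))
for n in("top","side"):
    f=d0[n]["frame"].astype(int); r=(f[...,0]-np.maximum(f[...,1],f[...,2])>60)
    k,l,st,ce=cv2.connectedComponentsWithStats(r.astype(np.uint8)); print(n,[(st[i].tolist(),ce[i].round(1).tolist()) for i in range(1,k) if 8<st[i][4]<300])
```

```text
hole S [[508.92552012  69.8456082   57.        ]] T [[509.28097532  72.03600225  57.        ]]
pin S [[ 637.91743634 -179.38600587   91.        ]] [[ 640.15579869 -175.98540029   91.        ]] T [[ 639.11943696 -176.05923975   91.        ]] T collar [[ 638.00307661 -176.77035507   55.        ]]
S collar [[ 642.69146373 -173.1056329    55.        ]] [[ 643.38077861 -171.61436307   55.        ]]
tip S [[ 639.14750338 -177.26792024  115.        ]]
top [([271, 126, 8, 9, 64], [274.5, 129.8]), ([344, 178, 7, 8, 45], [346.9, 181.3])]
side [([92, 69, 11, 4, 17], [97.7, 70.9]), ([103, 75, 15, 6, 24], [110.4, 76.7]), ([62, 80, 8, 4, 14], [65.4, 81.1]), ([71, 85, 12, 6, 21], [77.5, 87.4]), ([207, 147, 12, 6, 25], [212.1, 149.5]), ([217, 175, 7, 14, 81], [220.3, 180.9]), ([219, 203, 10, 11, 83], [223.3, 207.9])]
```

Call:
{"api": "send_rows", "payload": {
  "deltas": [
    [0.003,0,0,0],
    [0,0,0,0],
    [0,0,0,0],
    [0,0,0,0],
    [0,0,0,0]
  ],
  "fingers": -1
}}

```text
time: 19.32
position: [638.3, -176.0, 113.8]
tcp_rot: [-0.0, 1.0, 0.018, -0.0]
contact_force: [0.7, -0.6, -0.9]
width: 85.6
```

Call:
{"api": "send_rows", "payload": {
  "deltas": [
    [0,0,0.06,0],
    [0,0,0.06,0],
    [0,0,0.06,0],
    [0,0,0.04,0],
    [0,0,0,0],
    [0,0,0,0]
  ]
}}

```text
time: 20.08
position: [638.7, -175.8, 59.1]
tcp_rot: [-0.0, 1.0, 0.018, 0.0]
contact_force: [-0.0, 0.7, 0.9]
width: 85.2
```

```bash
python3 plan.py 639 -176 60 0.035 1; python3 pic.py 12 320 160 60 60 9 195 150 60 55 10
```

```text
t 20.07 pos [ 638.7 -175.8   59.1] yaw 0.0354 F [-0.   0.7  0.9] w 85.2 j [ 0.76  0.84 -0.8   1.62  0.7   0.99 -0.24] delta [ 0.3 -0.2  0.9] dyaw -0.000
[[0.0013, 0.0007, -0.0034, 0.003]]
[ 638.9 -176.1   59.6]
top [[345.9 182.5]]
side [[221.5 185.9]]
```

View pics/side12.png

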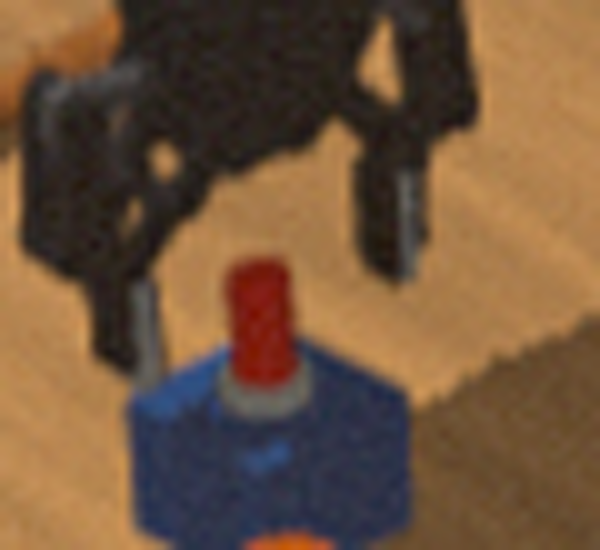

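Call:
{"api": "send_rows", "payload": {
  "deltas": [
    [0,0,0,0],
    [0,0,0,0],
    [0,0,0,0],
    [0,0,0,0],
    [0,0,0,0],
    [0,0,0,0],
    [0,0,0,0],
    [0,0,0,0]
  ],
  "fingers": 1,
  "newtons": 60
}}

```text
time: 21.18
position: [638.4, -176.1, 59.1]
tcp_rot: [0.0, 1.0, 0.018, 0.0]
contact_force: [-0.8, -0.1, 3.4]
width: 18.4
```

```bash
python3 plan.py 639 -176 60 0.035 1; python3 pic.py 13 320 160 60 60 9 195 150 60 55 10
```

```text
t 21.18 pos [ 638.4 -176.1   59.1] yaw 0.0352 F [-0.8 -0.1  3.4] w 18.4 j [ 0.76  0.84 -0.8   1.62  0.7   0.99 -0.24] delta [0.6 0.1 0.9] dyaw -0.000
[[0.0024, -0.0002, -0.0038, 0.002]]
[ 638.4 -176.    59.1]
top [[345.9 182.7]]
side [[221.6 186. ]]
```

View pics/side13.png

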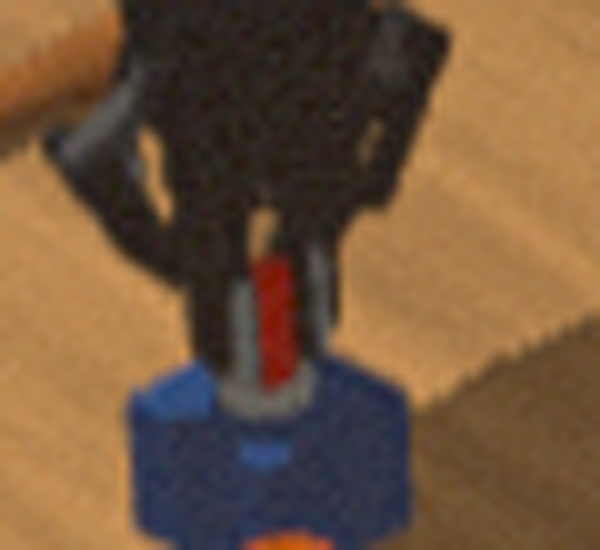

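Call:
{"api": "send_rows", "payload": {
  "deltas": [
    [0,0,-0.02,0],
    [0,0,-0.06,0],
    [0,0,-0.1,0],
    [0,0,-0.12,0],
    [0,0,-0.1,0],
    [0,0,-0.04,0],
    [0,0,0,0]
  ]
}}

```text
time: 22.15
position: [638.8, -176.2, 170.1]
tcp_rot: [0.0, 1.0, 0.018, 0.001]
contact_force: [1.0, -0.2, -2.1]
width: 18.3
```

```bash
python3 plan.py 509.1 71 170 0.035 9; python3 pic.py 14 320 160 60 60 9 190 120 60 60 9
```

```text
t 22.15 pos [ 638.8 -176.2  170.1] yaw 0.0352 F [ 1.  -0.2 -2.1] w 18.3 j [ 0.81  0.72 -0.89  1.56  0.59  1.15 -0.17] delta [-1.297e+02  2.472e+02 -1.000e-01] dyaw -0.000
[[-0.0537, -0.1118, 0.0001, 0.0], [-0.0537, -0.1118, 0.0001, 0.0], [-0.0537, -0.1118, 0.0001, 0.0], [-0.0537, -0.1118, 0.0001, 0.0], [-0.0537, -0.1118, 0.0001, 0.0], [-0.0537, -0.1118, 0.0001, 0.0], [-0.0537, -0.1118, 0.0001, 0.0], [-0.0537, -0.1118, 0.0001, 0.0], [-0.0537, -0.1118, 0.0001, 0.0]]
[ 637.7 -176.2  168.2]
top [[351.5 175.1]]
side [[219.8 153.7]]
```

View pics/side14.png

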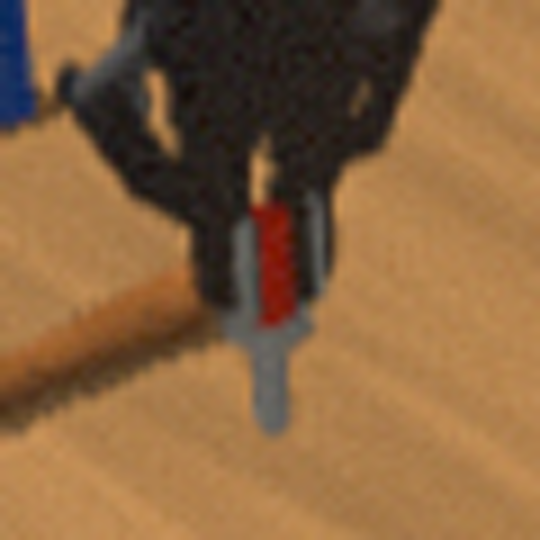

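Call:
{"api": "send_rows", "payload": {
  "deltas": [
    [-0.054,-0.112,0,0],
    [-0.054,-0.112,0,0],
    [-0.054,-0.112,0,0],
    [-0.054,-0.112,0,0],
    [-0.054,-0.112,0,0],
    [-0.054,-0.112,0,0],
    [-0.053,-0.111,0,0],
    [-0.053,-0.111,0,0],
    [-0.053,-0.112,0,0]
  ]
}}

```text
time: 23.38
position: [507.4, 71.7, 167.9]
tcp_rot: [-0.0, 1.0, 0.018, -0.001]
contact_force: [0.2, -0.1, 0.6]
width: 18.3
```

Call:
{"api": "send_rows", "payload": {
  "deltas": [
    [0,0,0.08,0],
    [0,0,0.08,0],
    [0,0,0.04,0],
    [0,0,0,0],
    [0,0,0,0]
  ]
}}

```text
time: 24.0
position: [509.2, 71.0, 119.0]
tcp_rot: [-0.0, 1.0, 0.017, 0.0]
contact_force: [-0.4, 0.1, -0.5]
width: 18.7
```

```bash
python3 plan.py 509.1 71 117 0.035 1; python3 pic.py 15 320 160 60 60 9 280 165 60 55 10; python3 plan.py 509.1 71 117 0.035 1
```

```text
t 24.00 pos [509.2  71.  119. ] yaw 0.0347 F [-0.4  0.1 -0.5] w 18.7 j [ 0.55  0.56 -0.94  1.97  0.58  0.9  -0.66] delta [-0.1  0.  -2. ] dyaw 0.000
[[-0.0004, -0.0002, 0.008, -0.003]]
[509.3  71.1 119.3]
top [[257.6 224. ]]
side [[310.  189.5]]
t 24.10 pos [509.3  71.1 119.3] yaw 0.0349 F [ 0.6  0.4 -0.4] w 18.6 j [ 0.55  0.56 -0.94  1.97  0.58  0.9  -0.66] delta [-0.2 -0.1 -2.3] dyaw 0.000
[[-0.0008, 0.0002, 0.0093, -0.001]]
```

View pics/side15.png

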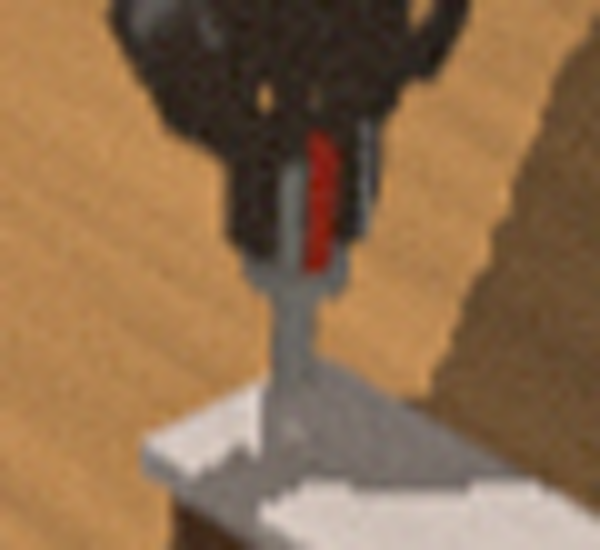

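Run:
```python
from h import *
S=pickle.load(open("img15.pkl","rb"))["side"]
for z in(119,115,109,90,80,73,57): print(z,((proj(S,[509.3,71.1,z])-[280,165]+.5)*10-.5).round(0), ((proj(S,[509.3+14,71.1+.5,z])-[280,165]+.5)*10-.5).round(0))
im=S["frame"].astype(int)
for r in range(194,204): print(r,[int(im[r,c].sum()//3) for c in range(300,320)])
d8=pickle.load(open("img9.pkl","rb"))["side"]["frame"].astype(int)
for r in range(203,214): print(r,[int(d8[r,c].sum()//3) for c in range(300,320)])
```

```text
119 [[305. 250.]] [[268. 268.]]
115 [[304. 263.]] [[267. 281.]]
109 [[303. 281.]] [[267. 299.]]
90 [[301. 338.]] [[264. 357.]]
80 [[299. 368.]] [[263. 387.]]
73 [[298. 389.]] [[262. 407.]]
57 [[296. 436.]] [[260. 455.]]
194 [127, 131, 130, 132, 133, 120, 115, 93, 101, 104, 103, 103, 110, 104, 125, 138, 138, 135, 135, 138]
195 [134, 129, 123, 128, 133, 128, 129, 98, 97, 102, 102, 109, 130, 127, 141, 138, 135, 136, 136, 135]
196 [135, 130, 130, 129, 133, 129, 130, 105, 96, 105, 99, 109, 136, 139, 140, 142, 142, 135, 134, 135]
197 [136, 133, 136, 133, 128, 130, 130, 102, 102, 106, 97, 103, 128, 135, 134, 141, 137, 138, 137, 137]
198 [136, 133, 137, 133, 136, 131, 134, 96, 101, 104, 99, 107, 130, 127, 134, 133, 137, 139, 137, 135]
199 [133, 125, 131, 133, 131, 133, 134, 95, 102, 101, 103, 114, 129, 130, 129, 132, 133, 137, 138, 141]
200 [125, 130, 133, 130, 130, 139, 131, 99, 100, 105, 98, 111, 127, 130, 131, 131, 133, 130, 133, 141]
201 [124, 127, 130, 127, 129, 131, 137, 95, 98, 106, 101, 102, 115, 118, 126, 126, 132, 131, 131, 138]
202 [120, 123, 123, 125, 129, 135, 150, 103, 99, 106,
[... 609 characters left out ...]
 177, 156, 148, 150, 158, 175, 196, 198, 199, 197, 131, 108, 106, 113]
208 [195, 198, 197, 189, 192, 189, 152, 123, 117, 122, 123, 134, 186, 198, 198, 161, 120, 110, 115, 111]
209 [198, 195, 198, 195, 192, 189, 173, 149, 121, 119, 138, 157, 186, 195, 197, 125, 107, 109, 111, 111]
210 [197, 192, 192, 194, 190, 193, 192, 181, 170, 162, 177, 187, 192, 194, 195, 125, 109, 112, 113, 108]
211 [196, 195, 196, 196, 195, 195, 189, 193, 190, 191, 189, 190, 191, 194, 194, 167, 115, 110, 112, 112]
212 [189, 198, 197, 193, 196, 192, 196, 194, 192, 193, 190, 190, 192, 193, 163, 160, 119, 113, 116, 113]
213 [152, 178, 194, 199, 193, 196, 195, 192, 192, 196, 193, 192, 158, 153, 114, 113, 110, 111, 112, 109]
```

Call:
{"api": "send_rows", "payload": {
  "deltas": [
    [0,0,0.02,0],
    [0,0,0.02,0],
    [0,0,0.012,0],
    [0,0,0,0],
    [0,0,0,0]
  ]
}}

```text
time: 24.72
position: [508.8, 71.2, 105.9]
tcp_rot: [-0.0, 1.0, 0.018, 0.0]
contact_force: [-1.1, 0.2, -0.4]
width: 18.3
```

```bash
python3 pic.py 16 220 190 60 60 9 290 180 40 40 15; python3 plan.py 509.1 71 117 0.035 1
```

```text
[508.8  71.1 105.9]
top [[257.8 224.7]]
side [[310.  193.5]]
t 24.82 pos [508.8  71.1 105.9] yaw 0.0353 F [ 0.  -0.5 -1.5] w 18.5 j [ 0.54  0.58 -0.92  1.98  0.6   0.88 -0.67] delta [ 0.3 -0.1 11.1] dyaw -0.000
[[0.001, 0.0006, -0.0443, 0.003]]
```

View pics/side16.png

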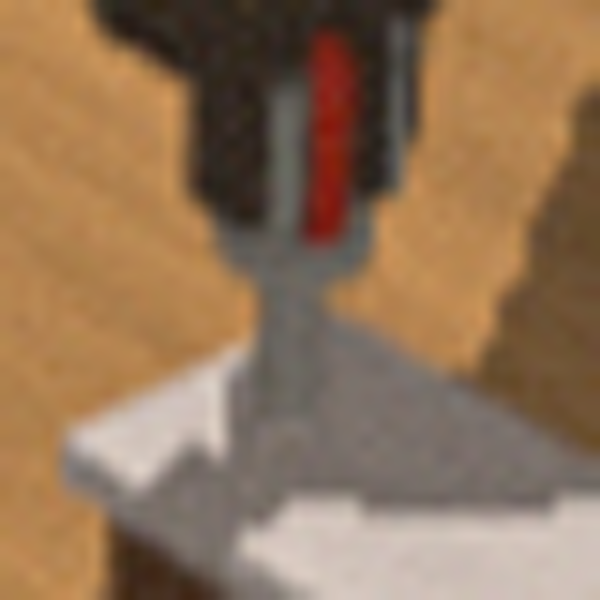

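Call:
{"api": "send_rows", "payload": {
  "deltas": [
    [0.002,-0.004,0,0],
    [0,0,0.008,0],
    [0,0,0.008,0],
    [0,0,0.006,0],
    [0,0,0,0]
  ]
}}

```text
time: 25.45
position: [509.1, 72.1, 100.1]
tcp_rot: [-0.0, 1.0, 0.018, -0.0]
contact_force: [-0.4, -0.8, -1.3]
width: 18.8
```

Call:
{"api": "send_rows", "payload": {
  "deltas": [
    [0,0,0.006,0],
    [0,0,0.006,0],
    [0,0,0,0]
  ]
}}

```text
time: 25.82
position: [509.1, 72.1, 97.2]
tcp_rot: [-0.0, 1.0, 0.018, -0.0]
contact_force: [0.1, -0.3, -0.9]
width: 18.5
```

Call:
{"api": "send_rows", "payload": {
  "deltas": [
    [0,0,0.008,0],
    [0,0,0.008,0],
    [0,0,0.008,0],
    [0,0,0.008,0],
    [0,0,0.008,0],
    [0,0,0,0]
  ]
}}

```text
time: 26.58
position: [509.1, 72.1, 87.1]
tcp_rot: [-0.0, 1.0, 0.018, -0.0]
contact_force: [-0.1, -0.1, -0.8]
width: 18.5
```

Call:
{"api": "send_rows", "payload": {
  "deltas": [
    [0,0,0.012,0],
    [0,0,0.012,0],
    [0,0,0.012,0],
    [0,0,0.012,0],
    [0,0,0.008,0],
    [0,0,0,0]
  ]
}}

```text
time: 27.32
position: [509.1, 72.1, 73.1]
tcp_rot: [-0.0, 1.0, 0.018, -0.0]
contact_force: [-0.5, -0.3, -1.4]
width: 18.5
```

Free of contact at TCP z 73, so about 6 mm to seating. Increase the grip and ease down.

Call:
{"api": "send_rows", "payload": {
  "deltas": [
    [0,0,0.006,0],
    [0,0,0.006,0],
    [0,0,0.006,0],
    [0,0,0.004,0],
    [0,0,0,0]
  ],
  "newtons": 80
}}

```text
time: 27.95
position: [509.1, 72.1, 67.7]
tcp_rot: [-0.0, 1.0, 0.018, -0.0]
contact_force: [-0.8, -0.4, -0.7]
width: 18.1
```

Call:
{"api": "send_rows", "payload": {
  "deltas": [
    [0,0,0.002,0],
    [0,0,0.002,0],
    [0,0,0,0]
  ]
}}

```text
time: 28.32
position: [509.3, 72.1, 67.1]
tcp_rot: [0.0, 1.0, 0.018, 0.0]
contact_force: [-1.0, -0.4, 3.7]
width: 18.0
```

Call:
{"api": "send_rows", "payload": {
  "deltas": [
    [0,0,0.002,0],
    [0,0,0,0],
    [0,0,0,0]
  ]
}}

```text
time: 28.7
position: [509.3, 72.1, 67.0]
tcp_rot: [0.0, 1.0, 0.018, 0.0]
contact_force: [-3.2, -1.0, 9.3]
width: 18.0
```

Call:
{"api": "send_rows", "payload": {
  "deltas": [
    [0,0,0,0],
    [0,0,0,0],
    [0,0,0,0],
    [0,0,0,0]
  ]
}}

```text
time: 29.2
position: [509.3, 72.1, 67.0]
tcp_rot: [0.0, 1.0, 0.018, 0.0]
contact_force: [-2.5, -1.4, 8.2]
width: 18.0
```

Call:
{"api": "send_rows", "payload": {
  "deltas": [
    [0,0,0.001,0],
    [0,0,0,0],
    [0,0,0,0],
    [0,0,0,0],
    [0,0,0,0]
  ]
}}

```text
time: 29.82
position: [509.3, 72.1, 67.0]
tcp_rot: [0.0, 1.0, 0.018, 0.0]
contact_force: [-4.1, -0.9, 11.8]
width: 18.3
```

```bash
python3 pic.py 17 170 120 110 150 5 270 150 120 100 6; python3 plan.py 509.1 71 117 0.035 1;python3 pic.py 18 170 120 110 150 5 200 100 160 160 4
```

```text
[509.3  72.1  67. ]
top [[258.1 225.9]]
side [[309.5 205.4]]
t 29.93 pos [509.3  72.1  67. ] yaw 0.0353 F [-3.6 -1.1 11.6] w 17.9 j [ 0.49  0.63 -0.86  2.    0.67  0.82 -0.73] delta [-0.2 -1.1 50. ] dyaw -0.000
[[-0.0011, 0.0044, -0.2, 0.003]]
[509.3  72.1  67. ]
top [[258.1 225.9]]
side [[309.5 205.4]]
```

View pics/side17.png

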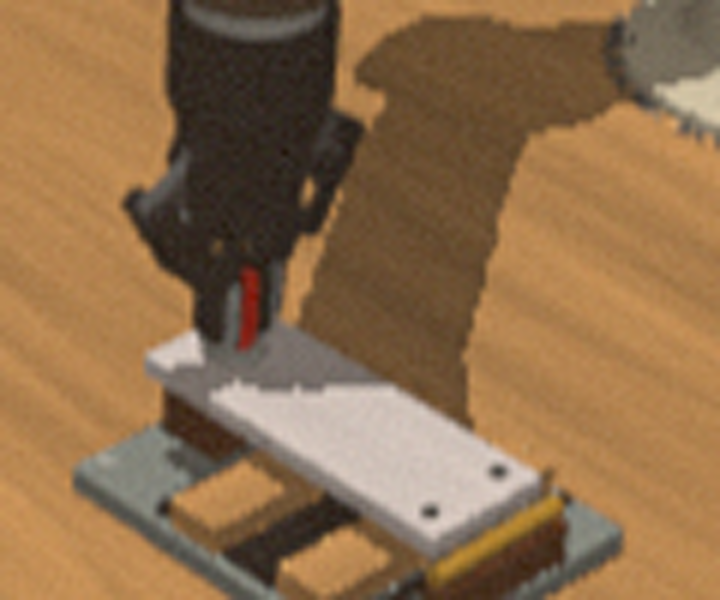

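The side view shows the pin through the lid with its collar down at about crop (240,355), the lid level, and the pale slats in place. The force is steady at about 12 N.

```bash
python3 -c "
from workcell import bot
print(bot.job_done());o=bot.get_obs();print(o['time'],o['position'],o['contact_force'],o['width'])"
```

```text
the job is handed in; nothing more can be done
None
the job is handed in; nothing more can be done
```

The job is done and handed in at about 30 s of the 69 s allowed; the hand-in gives no verdict.

- **Slat:** I laid it crosswise on the two pale slats and let go of it. In the side image it matched the target outline to about 2 mm.
- **Lid:** I pushed it shut from behind with the closed fingers. The outer face stopped at 57 mm above the bench, which is the shut height. One closing push reached about 35 N, below the 40 N limit.
- **Pin:** It went through the lid and into the block without measurable side force. At the end the tool was at z = 67.0 mm, which puts the foot at about 21 mm, the seated height.
- **Final hold:** The pin was still gripped (grip set to 80 N, opening about 18 mm). The downward push was about 12 N and steady, with about 4 N sideways.

**Checks that disagreed:** The two cameras differed by 1–3 mm. I shifted the pin 0.5 mm in x and 1 mm in y before inserting it, and that worked.

**Not checked:** I could not see the slat under the shut lid, so its final position there rests on the earlier check. I did not take a closing measurement of the glue bottle, gouge and bowl; no move was planned near them.

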